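# Book the loose clock movement into the empty job box

## Robot

A 6-joint arm with a two-finger parallel gripper is mounted at the origin on the work surface. World frame = base frame: x ahead of the robot, y to its left, z up, the work surface at z = 0. Lengths are in mm, angles in degrees, forces in N, time in s.
With the tool pointing down it reaches from about 300 to 850 mm from the base axis. Payload 4.2 kg.
Tool frame: the origin (TCP) lies midway between the tips of the shut fingers; the grasp point (between the pads) lies 19 mm behind it; z points along the fingers, y is the line along which they close (so a half turn about z gives the same grasp; the last joint's range is limited). The gripper opens to 91 mm and grips with 3 to 60 N. Pads are 32 mm wide; open, the fingers measure 118 mm over their backs; the gripper's body (76 mm by 178 mm) begins 60 mm behind the grasp point.
Start: joints at [67.437, 18.312, 89.639, -0, 72.044, -1.146], TCP at [209.968, 535.31, 213.976] pointing down, gripper open.
Joint ranges: [-177.97, 177.97], [-48.28, 115.42], [12.27, 149.76], [-77.06, 257.06], [2.81, 150.46], [-146.56, 146.56]. Speed limits (degrees/s): [147.25, 147.25, 180, 180, 180, 180].

## Interface

Orientations are given as [roll, pitch, yaw] about the fixed x, y, z axes, in that order (R = Rz(yaw) Ry(pitch) Rx(roll)).
In Python, from workcell import env gives the robot as it stands.
- The arm moves only by the tool send_rows, never from a script. Its argument "steps" is a list that holds one entry, the list of rows, each a list of 5 numbers: the shift along the tool's x, y, z scaled (see below), then the turn about the tool's z scaled (see below), then the opening, from 0 (shut) to 1 (fully open). In form: [[[dx, dy, dz, yaw, fingers], ...]]. A call has 1 to 5 rows; each row shifts and turns the commanded pose from where the row before left it, along the tool's axes as they then stand; what a row does not reach is not made up. The controller multiplies each number of a shift by 0.04 m and each number of a turn by 0.12 rad. A row lasts 1/12 s, in which the tool goes at most 41.7 mm and 7.16 degrees, less where a joint would pass 70% of its speed; a pose out of reach is approached as far as the arm can. A call with a number of a shift or a turn outside -1 to 1 is refused whole. A call with a gripper value outside its range is refused whole. The fingers move at their own pace and stop on an object; "squeeze" is the grip in N (left out, the last holds). Time passes only in rows, so rows that do not move let the fingers close. It gives the time, the measured TCP pose, the force, the opening and the grip force at its end, in the units of the state.
- env.state(): the state, without advancing time (a new reading comes with each control period).
- env.grab_frame(name): name is "scene" or "top" or "wrist"; returns a dict with "pixels" (480x640x3 uint8, red, green, blue), "depth" (480x640 float32, mm along the optical axis (not along the pixel's ray), 0 where there is no reading), "intrinsics" (3x3 intrinsics, pixels), "cam_to_world" (4x4, takes a point from camera to world coordinates). Camera axes: x right, y down, z forward; pixel columns grow to the right and rows downward; lengths in mm; the calibration is good to about 2 mm. A picture is of the moment at which its call begins.
- env.job_done(): hands the job in; it is judged then, once.
The state is a dict: "time_s": time; "qpos": joint angles; "qvel": joint speeds; "effort": joint torques, N m; "ee_pos": TCP position; "ee_rot": TCP orientation; "force": force on the tool from outside, world axes, zero at the start; "torque": the same for the moment, N m; "gripper_width": finger opening in mm; "gripper_force": force on a finger pad.
Only numpy, scipy, OpenCV 4.12 (cv2) and the standard library are available. Lean on these libraries where they do the work, as an engineer would, in place of code of your own. Each camera call takes 0.05 s, during which the arm holds its last target. There are 200 camera calls.

## Task

Two of the three white job boxes already hold a clock movement: set the movement left out on the mat gently, upright, in the middle of the one empty box, with its long side (the jaw plates) running across the box from left to right, and let go of it. Then book it in: pick up the hand scanner, point its red window squarely at the middle of the barcode label on the front of that same box from about 10 cm, and hold it still there for a good second. Last, lay the scanner back on its black pad, flat and along its length, with the movement staying in its box, and leave the stored movements, loupe, bottle and blower undisturbed.

Things in the scene. Friction and masses are not known exactly. Their poses are not given: they have to be found in the camera images.
- box_a: white open plastic job box, fixed, 100 (x) x 120 (y) x 34 mm high, walls and floor 5 mm (inner 90 x 110 mm); origin at the centre of its underside, z up, -x is its front, on which a sloping barcode label plate (74 mm wide, 40 mm along the slope) is fixed, reaching 80 mm in front of the origin. May be empty or hold a stored movement
- box_b: white open plastic job box, fixed, 100 (x) x 120 (y) x 34 mm high, walls and floor 5 mm (inner 90 x 110 mm); origin at the centre of its underside, z up, -x is its front, on which a sloping barcode label plate (74 mm wide, 40 mm along the slope) is fixed, reaching 80 mm in front of the origin. May be empty or hold a stored movement
- box_c: white open plastic job box, fixed, 100 (x) x 120 (y) x 34 mm high, walls and floor 5 mm (inner 90 x 110 mm); origin at the centre of its underside, z up, -x is its front, on which a sloping barcode label plate (74 mm wide, 40 mm along the slope) is fixed, reaching 80 mm in front of the origin. May be empty or hold a stored movement
- box_a_label (a point): centre of the barcode label on the front of box_a; the label slopes at 45 degrees, facing forward (the box's -x) and up; the point's z axis points straight out of the label
- box_b_label (a point): centre of the barcode label on the front of box_b; the label slopes at 45 degrees, facing forward (the box's -x) and up; the point's z axis points straight out of the label
- box_c_label (a point): centre of the barcode label on the front of box_c; the label slopes at 45 degrees, facing forward (the box's -x) and up; the point's z axis points straight out of the label
- movement: a clock movement (brass disc) clamped in an aluminium holder: 64 (x) x 50 (y) x 55 mm high, the two flat jaw plates being the outer +-y faces over the full height; a black screw knob (18 mm diameter, 18 mm up) sticks out at +x to 44 mm from the origin. Origin at the centre of its underside, z up; 0.2 to 0.4 kg. This is the one left out on the green mat
- stored_a: a clock movement (brass disc) clamped in an aluminium holder: 64 (x) x 50 (y) x 55 mm high, the two flat jaw plates being the outer +-y faces over the full height; a black screw knob (18 mm diameter, 18 mm up) sticks out at +x to 44 mm from the origin. Origin at the centre of its underside, z up; 0.2 to 0.4 kg. This one already lies in one of the job boxes
- stored_b: a clock movement (brass disc) clamped in an aluminium holder: 64 (x) x 50 (y) x 55 mm high, the two flat jaw plates being the outer +-y faces over the full height; a black screw knob (18 mm diameter, 18 mm up) sticks out at +x to 44 mm from the origin. Origin at the centre of its underside, z up; 0.2 to 0.4 kg. This one already lies in another of the job boxes
- scanner: hand-held barcode scanner, 149 mm long, lying along its x axis: grey handle 34 mm wide (y) and 36 mm high from x = -75 to +23 mm, black head 50 mm wide and 46 mm high from +23 to +74 mm (at the front). Origin at the underside, 75 mm from the handle's end, z up; about 0.2 kg
- scanner_window (a point): centre of the scanner's red window under the front of its head, 62 mm ahead of (+x) and 23 mm above the scanner's origin; the point's z axis is the viewing direction: forward and 45 degrees down when the scanner is level
- pad: black rubber pad of the scanner, fixed, 180 (x) x 85 (y) x 5 mm, origin at the centre of its underside; the scanner lies on it along its length, head to +x
- loupe: black eye loupe standing upright, 60 mm high, 49 mm diameter at the foot; origin at the centre of its underside (bystander)
- bottle: amber glass bottle, black cap, 78 mm high, 48 mm diameter; origin at the centre of its underside (bystander)
- blower: red dust blower standing on its bulb, 80 mm high, 54 mm diameter; origin at the centre of its underside (bystander)
Mind the look-alikes: they are no part of the job. Leave any pink look-alike of the scanner alone. What is shaped like the movement but blue is not meant.

How it is judged (in metres and radians):
On the way, in this order (a step that is already met when the one before it is completed fails the run):
1. the loose movement stands upright and square in the empty job box, let go of (((x of movement in the frame of box_a between -0.02 and 0.02 m and y of movement in the frame of box_a between -0.02 and 0.02 m and z of movement in the frame of box_a between 0.002 and 0.009 m and angle between the x axis of movement and the y axis of box_a, either way round below 0.26 rad and angle between movement's own z axis and vertical below 0.1 rad) or (x of movement in the frame of box_b between -0.02 and 0.02 m and y of movement in the frame of box_b between -0.02 and 0.02 m and z of movement in the frame of box_b between 0.002 and 0.009 m and angle between the x axis of movement and the y axis of box_b, either way round below 0.26 rad and angle between movement's own z axis and vertical below 0.1 rad) or (x of movement in the frame of box_c between -0.02 and 0.02 m and y of movement in the frame of box_c between -0.02 and 0.02 m and z of movement in the frame of box_c between 0.002 and 0.009 m and angle between the x axis of movement and the y axis of box_c, either way round below 0.26 rad and angle between movement's own z axis and vertical below 0.1 rad)) and contact force between the fingers and movement below 0.3 N and linear speed of movement below 0.02 m/s and angular speed of movement below 0.2 rad/s), for 0.3 s.
2. the scanner is held still, its window aimed squarely at the label of the box that now holds the movement, 4 to 17 cm away (((x of movement in the frame of box_a between -0.02 and 0.02 m and y of movement in the frame of box_a between -0.02 and 0.02 m and z of movement in the frame of box_a between 0.002 and 0.009 m and angle between the x axis of movement and the y axis of box_a, either way round below 0.26 rad and angle between movement's own z axis and vertical below 0.1 rad and x of box_a_label in the frame of scanner_window between -0.016 and 0.016 m and y of box_a_label in the frame of scanner_window between -0.016 and 0.016 m and z of box_a_label in the frame of scanner_window between 0.04 and 0.17 m and z of scanner_window in the frame of box_a_label above 0.03 m and angle between the z axis of scanner_window and the z axis of box_a_label, either way round below 0.4 rad) or (x of movement in the frame of box_b between -0.02 and 0.02 m and y of movement in the frame of box_b between -0.02 and 0.02 m and z of movement in the frame of box_b between 0.002 and 0.009 m and angle between the x axis of movement and the y axis of box_b, either way round below 0.26 rad and angle between movement's own z axis and vertical below 0.1 rad and x of box_b_label in the frame of scanner_window between -0.016 and 0.016 m and y of box_b_label in the frame of scanner_window between -0.016 and 0.016 m and z of box_b_label in the frame of scanner_window between 0.04 and 0.17 m and z of scanner_window in the frame of box_b_label above 0.03 m and angle between the z axis of scanner_window and the z axis of box_b_label, either way round below 0.4 rad) or (x of movement in the frame of box_c between -0.02 and 0.02 m and y of movement in the frame of box_c between -0.02 and 0.02 m and z of movement in the frame of box_c between 0.002 and 0.009 m and angle between the x axis of movement and the y axis of box_c, either way round below 0.26 rad and angle between movement's own z axis and vertical below 0.1 rad and x of box_c_label in the frame of scanner_window between -0.016 and 0.016 m and y of box_c_label in the frame of scanner_window between -0.016 and 0.016 m and z of box_c_label in the frame of scanner_window between 0.04 and 0.17 m and z of scanner_window in the frame of box_c_label above 0.03 m and angle between the z axis of scanner_window and the z axis of box_c_label, either way round below 0.4 rad)) and linear speed of scanner below 0.02 m/s and angular speed of scanner below 0.2 rad/s and contact force between the fingers and scanner above 0.5 N), for 0.7 s.
At the end, for the whole second after the job is handed in: Movement upright on the floor of the formerly empty box, within 20 mm of its middle each way, long side within 15 degrees of left-right; scanner flat on its pad, within 30 mm lengthwise, 25 mm sideways and 15 degrees; both released, at rest (all of step 1 and x of scanner in the frame of pad between -0.03 and 0.03 m and y of scanner in the frame of pad between -0.025 and 0.025 m and z of scanner in the frame of pad between 0.002 and 0.009 m and angle between scanner's own z axis and vertical below 0.1 rad and angle between the x axis of scanner and the x axis of pad, either way round below 0.26 rad and contact force between the fingers and scanner below 0.3 N and linear speed of scanner below 0.02 m/s and angular speed of scanner below 0.2 rad/s); the robot touches nothing.
It fails at once if a stored movement is shifted by more than 15 mm (distance of any of stored_a, stored_b from where it was at the start of the episode above 0.015 m).
It fails at once if the loupe, bottle or blower is shifted by more than 20 mm or knocked over (distance of any of loupe, bottle, blower from where it was at the start of the episode above 0.02 m or angle between any of loupe, bottle, blower's own z axis and vertical above 0.4 rad).
It fails at once if the movement is dropped (falls faster than 0.4 m/s out of the fingers) (contact force between the fingers and movement below 0.3 N and linear speed of movement above 0.4 m/s).
It fails at once if the movement is tipped by more than 40 degrees (angle between movement's own z axis and vertical above 0.7 rad).
It also fails if it takes over 67 s, if anything falls off the work surface, if the arm or the gripper's body presses on something with over 40 N, if the wrist force passes 120 N, or if a joint passes its speed limit or range.

## Working session

There is one attempt and no reset: what is moved stays moved. The work goes in short steps, Python scripts to look and compute and a tool call to move; the robot and the scene stay as the last step left them, time stands still between calls to the robot, and variables do not carry over. Pictures are saved under pics/ and viewed, at most 10 in all, crops included, and the job is handed in when it is done.

Besides the shell and the picture viewer there is one more tool, called after "Emit:" by a JSON object that holds its "op" and its "data", one argument or row to a line. send_rows: Moves the arm, as the interface text tells. Shifts and turns lie within -1 to 1; 1 stands for 0.04 m of shift or 0.12 rad of turn. Its arguments: {"type":"object","properties":{"steps":{"type":"array"},"squeeze":{"type":"number"}},"required":["steps"]}

```bash
mkdir -p pics; ls; cat > h.py <<'E'
import numpy as np, cv2, sys
from workcell import env
def grab(n, save=None):
    f=env.grab_frame(n)
    if save: cv2.imwrite('pics/'+save, f['pixels'][:,:,::-1])
    return f
def pts(f):
    d=f['depth'];K=np.array(f['intrinsics']);T=np.array(f['cam_to_world'])
    v,u=np.mgrid[:480,:640]
    p=np.stack([(u-K[0,2])/K[0,0]*d,(v-K[1,2])/K[1,1]*d,d,np.ones_like(d)],-1)
    return (p@T.T)[...,:3]
E
python3 - <<'E'
from h import *
for n in ['top','scene']:
    f=grab(n,n+'0.png'); np.savez(n+'0.npz',**f)
    print(n,np.round(f['cam_to_world'],3).tolist(),np.round(f['intrinsics'],1).tolist())
s=env.state();print(s['time_s'],s['ee_pos'],s['ee_rot'],s['gripper_width'])
E
```

```text
pics
top [[0.002, -0.992, 0.127, 449.298], [-1.0, 0.001, 0.024, -21.085], [-0.024, -0.127, -0.992, 1017.579], [0.0, 0.0, 0.0, 1.0]] [[445.1, 0.0, 318.9], [0.0, 445.1, 236.4], [0.0, 0.0, 1.0]]
scene [[0.586, 0.443, -0.679, 1460.116], [0.81, -0.306, 0.499, -674.258], [0.013, -0.843, -0.538, 775.073], [0.0, 0.0, 0.0, 1.0]] [[591.5, 0.0, 324.9], [0.0, 591.5, 232.8], [0.0, 0.0, 1.0]]
0.1 [209.81220063 534.88658448 213.22619094] [-1.79911619e+02 -2.20300454e-04  1.58585435e+02] 91.43116841160536
```

View pics/top0.png

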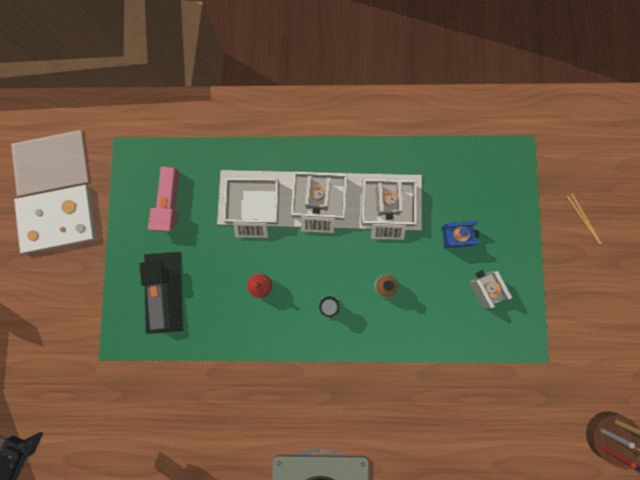

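View pics/scene0.png

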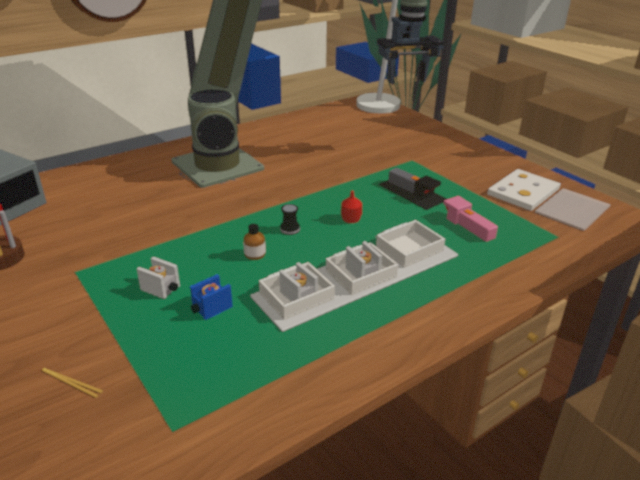

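The top picture shows three boxes at (251,201), (319,197) and (389,202). Only the left one at (251,201) is empty; its label is at (251,230).
Movement candidates are the silver one at (492,290) and the blue one at (461,235). The silver one is meant, because blue is a look-alike.
Scanner candidates are the grey and black one on the black pad at (155,293) and the pink one at (163,200). The grey and black one is meant. I'll confirm both in a crop and measure.

```bash
cat > m.py <<'E'
from h import *
f=dict(np.load('top0.npz')); P=pts(f); im=f['pixels'][:,:,::-1]
a=cv2.resize(im[215:325,430:530],None,fx=4,fy=4,interpolation=cv2.INTER_CUBIC)
b=cv2.resize(im[235:345,120:205],None,fx=4,fy=4,interpolation=cv2.INTER_CUBIC)
cv2.imwrite('pics/crop0.png',np.hstack([a,b]))
def rect(name,box,zlo,zhi,extra=None):
    u0,v0,u1,v1=box
    Q=P[v0:v1,u0:u1].reshape(-1,3); m=(Q[:,2]>zlo)&(Q[:,2]<zhi)
    if extra is not None: m&=extra[v0:v1,u0:u1].reshape(-1)
    Q=Q[m].astype(np.float32)
    r=cv2.minAreaRect(Q[:,:2].copy()); print(name,len(Q),np.round(r[0],1),np.round(r[1],1),round(r[2],1),'zmed',np.round(np.percentile(Q[:,2],[50,95]),1))
rect('mov',(465,262,520,318),45,70)
rect('mov low',(465,262,520,318),8,70)
rect('boxE',(215,165,284,226),25,45)
rect('box2',(288,165,352,218),25,40)
rect('box3',(357,165,424,232),25,40)
rect('labelE',(228,220,275,242),8,40)
hsv=cv2.cvtColor(im,cv2.COLOR_BGR2HSV); gray=hsv[...,1]<70
rect('pad',(135,245,190,340),2,8,hsv[...,2]<70)
rect('scan all',(135,245,190,340),20,70)
rect('handle',(135,286,190,340),20,70)
rect('head',(135,245,190,340),46,70)
rect('blower',(240,265,280,305),20,100)
rect('loupe',(315,290,345,325),20,100)
rect('bottle',(370,270,405,302),20,100)
rect('blue',(435,212,485,254),20,80)
for v in range(212,244,2): print(v,np.round(P[v,251],0),im[v,251])
E
python3 m.py
```

```text
mov 511 [ 459.3 -368.7] [63.8 52.3] 25.9 zmed [54.1 59.9]
mov low 971 [ 470.4 -378.1] [75.6 92. ] 25.9 zmed [46.6 58.8]
boxE 728 [654.1 157.9] [120.3 109.1] 89.1 zmed [40.3 44.2]
box2 274 [668.9   4.5] [119.4 103.3] 88.4 zmed [36.5 39.9]
box3 522 [ 645.2 -152.4] [120.6 117.6] 87.9 zmed [35.  39.7]
labelE 524 [594.1 157.6] [108.7  35.4] 89.8 zmed [28.4 39.4]
pad 945 [451.8 357.8] [178.5  84.2] 3.5 zmed [6.5 7.8]
scan all 1455 [445.7 362.1] [149.1  51.3] 9.2 zmed [44.6 55.1]
handle 805 [419.2 360.3] [95.7 35. ] 7.1 zmed [43.  46.5]
head 616 [448.6 363.7] [143.4  50.4] 8.1 zmed [52.8 55.8]
blower 487 [466.3 134. ] [50.5 50.3] 0.5 zmed [54.3 66.4]
loupe 310 [421.7 -18.3] [40.3 39.9] 89.6 zmed [63.2 66.1]
bottle 415 [ 466.5 -142.3] [45.3 47.1] 0.6 zmed [56.2 81.4]
blue 785 [ 580.1 -313. ] [50.4 75.7] 4.8 zmed [47.8 59.1]
212 [635. 160.  14.] [186 198 198]
214 [630. 160.  14.] [189 197 200]
216 [625. 159.  15.] [192 202 202]
218 [621. 160.  13.] [189 200 201]
220 [612. 155.  40.] [195 204 203]
222 [607. 155.  39.] [137 148 151]
224 [603. 155.  39.] [139 150 160]
226 [599. 155.  36.] [85 91 94]
228 [594. 155.  34.] [80 86 88]
230 [591. 156.  28.] [88 95 96]
232 [587. 157.  24.] [88 96 99]
234 [583. 157.  21.] [ 93 102 103]
236 [579. 158.  17.] [116 126 131]
238 [576. 161.  -3.] [73 96 59]
240 [571. 161.  -0.] [69 96 53]
242 [567. 161.  -2.] [ 81 117  59]
```

View pics/crop0.png

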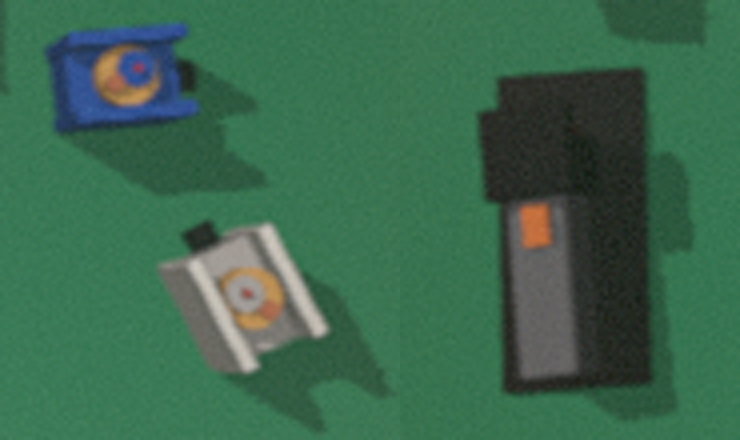

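```bash
cat >> m.py <<'E'
print('---')
rect('boxE rim',(215,165,284,226),36,44)
rect('mov50',(465,262,520,318),52,70)
hs=(hsv[...,2]>100)&(hsv[...,1]<40)
rect('lab',(228,218,275,242),14,34)
rect('strip',(205,165,430,235),2,11,hs)
E
python3 m.py | sed -n '/---/,$p'
```

```text
---
boxE rim 527 [654.1 157.9] [120.3 109.1] 89.1 zmed [40.9 43.6]
mov50 310 [ 459.3 -368.7] [63.8 52.3] 25.9 zmed [57.  60.2]
lab 357 [598.5 158.7] [106.6  44.1] 89.8 zmed [24.7 32.6]
strip 3524 [660.3   3.4] [470.9 144. ] 88.3 zmed [ 8.3 10.7]
```

The crop confirms it: the silver movement, with knob to the upper left, stands at crop (245,295). The grey scanner with the orange key lies on the black pad, head up, at crop (540,260).

```bash
cat > plan.py <<'E'
from h import *
# usage: plan.py x y z yaw nrows grip [ease]
x,y,z,yaw,n,g=map(float,sys.argv[1:7]); n=int(n)
s=env.state(); p=np.array(s['ee_pos']); w=s['ee_rot'][2]
dw=(yaw-w+180)%360-180
print('at',np.round(p,1),np.round(w,2),'t',s['time_s'])
out=[]; cp=p.copy(); cw=w; T=np.array([x,y,z])
for i in range(n):
    d=(T-cp)/(n-i); dy=(w+dw-cw)/(n-i)
    a=np.radians(cw); X=np.array([np.cos(a),np.sin(a),0]);Y=np.array([np.sin(a),-np.cos(a),0])
    r=[round(v,2)+0.0 for v in (d@X/40,d@Y/40,-d[2]/40,np.radians(-dy)/.12)]
    cp=cp+40*(r[0]*X+r[1]*Y+np.array([0,0,-r[2]])); cw-=np.degrees(r[3]*.12)
    out.append(r+[g])
for i in range(0,n,5): print(out[i:i+5])
E
python3 plan.py 459 -369 180 28 30 1
```

```text
at [209.8 534.9 213.2] 158.59 t 0.1
[[np.float64(-0.47), np.float64(-0.63), np.float64(0.03), np.float64(0.63), 1.0], [np.float64(-0.51), np.float64(-0.59), np.float64(0.03), np.float64(0.63), 1.0], [np.float64(-0.56), np.float64(-0.55), np.float64(0.03), np.float64(0.63), 1.0], [np.float64(-0.6), np.float64(-0.5), np.float64(0.03), np.float64(0.63), 1.0], [np.float64(-0.63), np.float64(-0.46), np.float64(0.03), np.float64(0.63), 1.0]]
[[np.float64(-0.67), np.float64(-0.41), np.float64(0.03), np.float64(0.63), 1.0], [np.float64(-0.69), np.float64(-0.36), np.float64(0.03), np.float64(0.63), 1.0], [np.float64(-0.72), np.float64(-0.3), np.float64(0.03), np.float64(0.63), 1.0], [np.float64(-0.74), np.float64(-0.25), np.float64(0.03), np.float64(0.63), 1.0], [np.float64(-0.76), np.float64(-0.19), np.float64(0.03), np.float64(0.63), 1.0]]
[[np.float64(-0.77), np.float64(-0.13), np.float64(0.03), np.float64(0.63), 1.0], [np.float64(-0.78), np.float64(-0.08), np.float64(0.03), np.float64(0.63), 1.0], [np.float64(-0.78), np.float64(-0.02), np.float64(0.03), np.float64(0.64), 1.0], [np.float64
[... 649 characters left out ...]
 np.float64(0.48), np.float64(0.02), np.float64(0.63), 1.0], [np.float64(-0.58), np.float64(0.53), np.float64(0.03), np.float64(0.64), 1.0], [np.float64(-0.53), np.float64(0.57), np.float64(0.02), np.float64(0.63), 1.0], [np.float64(-0.49), np.float64(0.61), np.float64(0.03), np.float64(0.64), 1.0]]
[[np.float64(-0.44), np.float64(0.65), np.float64(0.02), np.float64(0.63), 1.0], [np.float64(-0.39), np.float64(0.68), np.float64(0.03), np.float64(0.64), 1.0], [np.float64(-0.34), np.float64(0.7), np.float64(0.02), np.float64(0.63), 1.0], [np.float64(-0.28), np.float64(0.73), np.float64(0.03), np.float64(0.64), 1.0], [np.float64(-0.23), np.float64(0.74), np.float64(0.02), np.float64(0.63), 1.0]]
```

Emit:
{"op": "send_rows", "data": {
  "steps": [
    [[-0.47,-0.63,0.03,0.63,1],[-0.51,-0.59,0.03,0.63,1],[-0.56,-0.55,0.03,0.63,1],[-0.6,-0.5,0.03,0.63,1],[-0.63,-0.46,0.03,0.63,1]]
  ]
}}

```text
time_s: 0.52
ee_pos: [251.3, 382.8, 207.4]
ee_rot: [-180.0, 0.0, 136.7]
force: [0.7, 0.2, -0.0]
gripper_width: 91.2
gripper_force: 0.0
```

Emit:
{"op": "send_rows", "data": {
  "steps": [
    [[-0.67,-0.41,0.03,0.63,1],[-0.69,-0.36,0.03,0.63,1],[-0.72,-0.3,0.03,0.63,1],[-0.74,-0.25,0.03,0.63,1],[-0.76,-0.19,0.03,0.63,1]]
  ]
}}

```text
time_s: 0.93
ee_pos: [292.7, 232.1, 201.7]
ee_rot: [-180.0, 0.0, 115.1]
force: [0.4, 0.4, -0.1]
gripper_width: 91.2
gripper_force: 0.0
```

Emit:
{"op": "send_rows", "data": {
  "steps": [
    [[-0.77,-0.13,0.03,0.63,1],[-0.78,-0.08,0.03,0.63,1],[-0.78,-0.02,0.03,0.64,1],[-0.78,0.04,0.03,0.63,1],[-0.77,0.1,0.03,0.64,1]]
  ]
}}

```text
time_s: 1.35
ee_pos: [333.7, 81.6, 195.8]
ee_rot: [180.0, -0.0, 93.3]
force: [0.9, -0.0, 0.2]
gripper_width: 91.1
gripper_force: 0.0
```

Emit:
{"op": "send_rows", "data": {
  "steps": [
    [[-0.76,0.16,0.03,0.63,1],[-0.75,0.22,0.03,0.64,1],[-0.73,0.28,0.02,0.63,1],[-0.71,0.33,0.03,0.64,1],[-0.68,0.38,0.02,0.63,1]]
  ]
}}

```text
time_s: 1.77
ee_pos: [375.2, -68.9, 190.5]
ee_rot: [-180.0, -0.0, 71.4]
force: [0.3, 0.0, -0.2]
gripper_width: 91.0
gripper_force: 0.0
```

Emit:
{"op": "send_rows", "data": {
  "steps": [
    [[-0.65,0.44,0.03,0.64,1],[-0.61,0.48,0.02,0.63,1],[-0.58,0.53,0.03,0.64,1],[-0.53,0.57,0.02,0.63,1],[-0.49,0.61,0.03,0.64,1]]
  ]
}}

```text
time_s: 2.18
ee_pos: [417.2, -219.5, 185.2]
ee_rot: [-180.0, -0.0, 49.6]
force: [0.6, 0.8, -0.5]
gripper_width: 91.5
gripper_force: 0.0
```

Emit:
{"op": "send_rows", "data": {
  "steps": [
    [[-0.44,0.65,0.02,0.63,1],[-0.39,0.68,0.03,0.64,1],[-0.34,0.7,0.02,0.63,1],[-0.28,0.73,0.03,0.64,1],[-0.23,0.74,0.02,0.63,1]]
  ]
}}

```text
time_s: 2.6
ee_pos: [459.0, -369.9, 180.0]
ee_rot: [-179.9, 0.0, 27.8]
force: [-0.4, -0.3, -0.4]
gripper_width: 91.4
gripper_force: 0.0
```

Tracking is precise, so I'll take the wrist view next.

```bash
sed -i 's/round(v,2)+0.0/float(round(v,2)+0.0)/' plan.py; cat > w.py <<'E'
from h import *
f=grab('wrist','w1.png'); P=pts(f); np.savez('w1.npz',**f)
s=env.state(); p=s['ee_pos']
m=(P[...,2]>47)&(P[...,2]<75)&(np.hypot(P[...,0]-459,P[...,1]+369)<70)
Q=P[m].astype(np.float32); r=cv2.minAreaRect(Q[:,:2].copy()); print(len(Q),r,np.percentile(Q[:,2],[5,50,95]))
m2=m&(P[...,2]>50); b=cv2.cvtColor(f['pixels'],cv2.COLOR_RGB2HSV)
# white plates
w=m2&(b[...,1]<60)&(b[...,2]>110)
n,l,st,c=cv2.connectedComponentsWithStats(w.astype(np.uint8))
for i in range(1,n):
    if st[i,4]>150:
        q=P[l==i].astype(np.float32); rr=cv2.minAreaRect(q[:,:2].copy()); print(st[i,4],rr)
E
python3 w.py
```

```text
2321 ((460.61260986328125, -368.43817138671875), (63.80173110961914, 49.702335357666016), 26.494314193725586) [47.60499191 55.93785858 57.85293198]
581 ((451.3301696777344, -349.83721923828125), (63.82352066040039, 6.857807159423828), 25.941667556762695)
578 ((469.6925048828125, -386.8634033203125), (63.48829650878906, 8.066915512084961), 25.95474624633789)
357 ((462.161376953125, -363.8843078613281), (18.98444366455078, 18.81960678100586), 27.3787899017334)
```

View pics/w1.png

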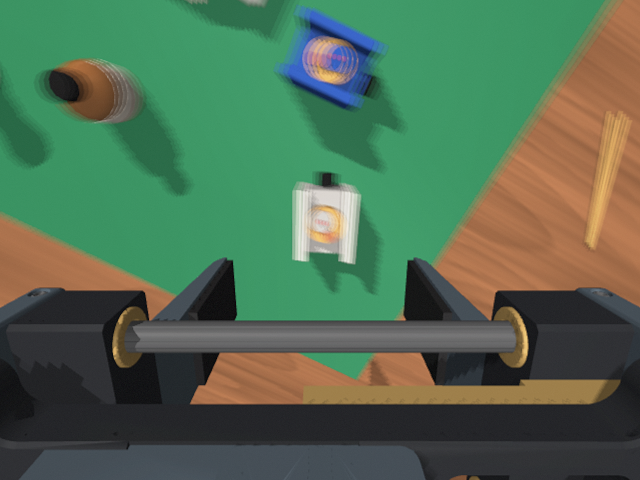

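The wrist picture shows the silver movement at (326,225), centred between the jaws, with its knob up at (326,180) and the blue one off to the side at (330,60). Its measured pose is (460.6, -368.4) with yaw 26.

```bash
python3 plan.py 460.6 -368.4 32 26 10 1
```

```text
at [ 460.8 -375.7  179.6] 27.53 t 2.65
[[0.01, -0.02, 0.37, 0.02, 1.0], [0.01, -0.02, 0.37, 0.02, 1.0], [0.01, -0.02, 0.37, 0.02, 1.0], [0.01, -0.01, 0.37, 0.02, 1.0], [0.01, -0.02, 0.37, 0.02, 1.0]]
[[0.01, -0.01, 0.37, 0.02, 1.0], [0.0, -0.02, 0.37, 0.03, 1.0], [0.01, -0.01, 0.37, 0.02, 1.0], [0.0, -0.02, 0.37, 0.03, 1.0], [0.01, -0.01, 0.36, 0.02, 1.0]]
```

Emit:
{"op": "send_rows", "data": {
  "steps": [
    [[0,0,0.4,0,1],[0,0,0.4,0,1],[0,0,0,0,1],[0,0,0,0,1]]
  ]
}}

```text
time_s: 2.98
ee_pos: [458.4, -367.8, 147.8]
ee_rot: [-179.8, 0.1, 28.0]
force: [0.7, 0.2, 1.1]
gripper_width: 91.1
gripper_force: 0.0
```

```bash
sed -i 's/w1\./w2./g' w.py; python3 w.py;  python3 plan.py 460.6 -368.4 32 26 10 1
```

```text
2922 ((460.3108825683594, -368.16204833984375), (63.90510940551758, 50.01206588745117), 25.952472686767578) [47.61730309 55.8925457  57.8063509 ]
791 ((451.3238220214844, -349.4905700683594), (63.66207504272461, 7.702993392944336), 25.763816833496094)
836 ((469.4823303222656, -387.0059814453125), (63.90510940551758, 8.097455978393555), 25.952472686767578)
412 ((462.39886474609375, -364.03790283203125), (19.009811401367188, 19.768186569213867), 74.73591613769531)
at [ 459.  -368.3  148.9] 28.04 t 3.0333
[[0.0, 0.0, 0.29, 0.03, 1.0], [0.0, 0.0, 0.29, 0.03, 1.0], [0.0, 0.0, 0.29, 0.03, 1.0], [0.0, 0.0, 0.29, 0.03, 1.0], [0.01, 0.0, 0.29, 0.03, 1.0]]
[[0.0, 0.0, 0.29, 0.03, 1.0], [0.01, 0.01, 0.3, 0.03, 1.0], [0.0, 0.0, 0.29, 0.03, 1.0], [0.01, 0.01, 0.3, 0.03, 1.0], [0.0, 0.0, 0.29, 0.03, 1.0]]
```

Emit:
{"op": "send_rows", "data": {
  "steps": [
    [[0.01,0,0.29,0.03,1],[0,0,0.29,0.03,1],[0.01,0,0.29,0.03,1],[0,0,0.29,0.03,1],[0.01,0,0.29,0.03,1]]
  ]
}}

```text
time_s: 3.45
ee_pos: [460.9, -368.2, 91.8]
ee_rot: [179.9, -0.1, 27.0]
force: [0.6, -0.4, -0.6]
gripper_width: 91.5
gripper_force: 0.0
```

Emit:
{"op": "send_rows", "data": {
  "steps": [
    [[0,0,0.29,0.03,1],[0.01,0,0.3,0.03,1],[0,0,0.29,0.03,1],[0,0,0.3,0.03,1],[0,0,0.29,0.03,1]]
  ]
}}

```text
time_s: 3.87
ee_pos: [461.4, -368.1, 32.8]
ee_rot: [179.9, -0.1, 26.0]
force: [-0.6, -0.3, -0.5]
gripper_width: 91.1
gripper_force: 0.0
```

Emit:
{"op": "send_rows", "data": {
  "steps": [
    [[0,0,0,0,0.4],[0,0,0,0,0.4],[0,0,0,0,0.4],[0,0,0,0,0.4],[0,0,0,0,0.4]]
  ],
  "squeeze": 20
}}

```text
time_s: 4.28
ee_pos: [461.0, -368.1, 33.0]
ee_rot: [179.9, -0.1, 26.0]
force: [0.3, -1.4, -1.1]
gripper_width: 60.9
gripper_force: 0.0
```

Emit:
{"op": "send_rows", "data": {
  "steps": [
    [[0,0,0,0,0.4],[0,0,0,0,0.4],[0,0,0,0,0.4],[0,0,0,0,0.4],[0,0,0,0,0.4]]
  ]
}}

```text
time_s: 4.7
ee_pos: [460.8, -368.1, 32.5]
ee_rot: [179.9, -0.0, 26.0]
force: [0.5, -0.3, 5.0]
gripper_width: 49.8
gripper_force: 20.0
```

Emit:
{"op": "send_rows", "data": {
  "steps": [
    [[0,0,-0.2,0,0.4],[0,0,-0.5,0,0.4],[0,0,-0.7,0,0.4],[0,0,-0.7,0,0.4],[0,0,-0.6,0,0.4]]
  ]
}}

```text
time_s: 5.12
ee_pos: [460.0, -367.2, 141.1]
ee_rot: [-179.9, 0.0, 26.0]
force: [1.9, -0.2, -2.5]
gripper_width: 49.8
gripper_force: 20.0
```

```bash
python3 plan.py 658.6 157.9 140 89.3 20 0.4; python3 -c "
from h import *
s=env.state();print(s['gripper_width'],s['gripper_force'],s['force'])"
```

```text
at [ 460.  -367.2  141.1] 25.95 t 5.1167
[[0.51, -0.48, 0.0, -0.46, 0.4], [0.54, -0.45, 0.0, -0.46, 0.4], [0.56, -0.42, 0.0, -0.46, 0.4], [0.58, -0.39, 0.0, -0.46, 0.4], [0.6, -0.36, 0.0, -0.46, 0.4]]
[[0.62, -0.32, 0.0, -0.46, 0.4], [0.64, -0.29, 0.0, -0.46, 0.4], [0.65, -0.25, 0.0, -0.46, 0.4], [0.67, -0.22, 0.0, -0.46, 0.4], [0.68, -0.18, 0.0, -0.46, 0.4]]
[[0.69, -0.14, 0.0, -0.46, 0.4], [0.69, -0.11, 0.0, -0.46, 0.4], [0.7, -0.07, 0.0, -0.46, 0.4], [0.7, -0.03, 0.0, -0.46, 0.4], [0.7, 0.01, 0.0, -0.46, 0.4]]
[[0.7, 0.05, 0.01, -0.46, 0.4], [0.7, 0.09, 0.0, -0.46, 0.4], [0.69, 0.13, 0.01, -0.46, 0.4], [0.69, 0.17, 0.0, -0.47, 0.4], [0.67, 0.2, 0.01, -0.46, 0.4]]
49.814755831026915 19.99936670064926 [ 1.85447189 -0.24125932 -2.49750612]
```

Emit:
{"op": "send_rows", "data": {
  "steps": [
    [[0.51,-0.48,0,-0.46,0.4],[0.54,-0.45,0,-0.46,0.4],[0.56,-0.42,0,-0.46,0.4],[0.58,-0.39,0,-0.46,0.4],[0.6,-0.36,0,-0.46,0.4]]
  ]
}}

```text
time_s: 5.53
ee_pos: [509.5, -235.1, 139.5]
ee_rot: [-179.9, 0.0, 41.9]
force: [0.2, -0.5, -2.8]
gripper_width: 50.2
gripper_force: 20.0
```

Emit:
{"op": "send_rows", "data": {
  "steps": [
    [[0.62,-0.32,0,-0.46,0.4],[0.64,-0.29,0,-0.46,0.4],[0.65,-0.25,0,-0.46,0.4],[0.67,-0.22,0,-0.46,0.4],[0.68,-0.18,0,-0.46,0.4]]
  ]
}}

```text
time_s: 5.95
ee_pos: [559.2, -104.0, 139.4]
ee_rot: [-179.9, 0.0, 57.7]
force: [0.5, -0.7, -2.5]
gripper_width: 49.4
gripper_force: 20.0
```

Emit:
{"op": "send_rows", "data": {
  "steps": [
    [[0.69,-0.14,0,-0.46,0.4],[0.69,-0.11,0,-0.46,0.4],[0.7,-0.07,0,-0.46,0.4],[0.7,-0.03,0,-0.46,0.4],[0.7,0.01,0,-0.46,0.4]]
  ]
}}

```text
time_s: 6.37
ee_pos: [608.3, 27.3, 139.3]
ee_rot: [-179.9, 0.0, 73.6]
force: [-0.0, -0.2, -2.1]
gripper_width: 49.7
gripper_force: 20.0
```

Emit:
{"op": "send_rows", "data": {
  "steps": [
    [[0.7,0.05,0.01,-0.46,0.4],[0.7,0.09,0,-0.46,0.4],[0.69,0.13,0.01,-0.46,0.4],[0.69,0.17,0,-0.47,0.4],[0.67,0.2,0.01,-0.46,0.4]]
  ]
}}

```text
time_s: 6.78
ee_pos: [658.3, 158.7, 138.0]
ee_rot: [-179.9, 0.0, 89.4]
force: [0.6, -1.0, -0.9]
gripper_width: 49.9
gripper_force: 20.0
```

Emit:
{"op": "send_rows", "data": {
  "steps": [
    [[0,0,0,0,0.4],[0,0,0,0,0.4],[0,0,0,0,0.4]]
  ]
}}

```text
time_s: 7.03
ee_pos: [657.9, 157.0, 137.9]
ee_rot: [-179.9, 0.1, 89.3]
force: [-0.9, -0.5, -2.9]
gripper_width: 50.1
gripper_force: 20.0
```

```bash
python3 - <<'E'
from h import *
f=grab('wrist','w3.png'); P=pts(f); np.savez('w3.npz',**f)
m=(abs(P[...,0]-658)<62)&(abs(P[...,1]-158)<75)&(P[...,2]>35)&(P[...,2]<46)
Q=P[m].astype(np.float32);print(len(Q),cv2.minAreaRect(Q[:,:2].copy()),Q.min(0),Q.max(0))
m=(abs(P[...,0]-658)<42)&(abs(P[...,1]-158)<52)&(P[...,2]<25);Q=P[m];print('floor',len(Q),np.percentile(Q[:,2],[5,50,95]))
for r in (100,160,220):pass
E
python3 plan.py 658.6 157.9 60 89.3 6 0.4
```

```text
3107 ((652.5325317382812, 174.5673828125), (88.91546630859375, 111.77301025390625), 89.17118072509766) [596.2362   130.89745   35.015533] [708.8994   219.62029   44.250698]
floor 4643 [11.84084752 12.96572546 14.13349953]
at [658.  156.6 138.2] 89.24 t 7.0833
[[0.01, 0.0, 0.33, 0.0, 0.4], [0.0, 0.0, 0.33, 0.0, 0.4], [0.01, 0.0, 0.32, 0.0, 0.4], [0.0, 0.0, 0.33, 0.0, 0.4], [0.01, 0.01, 0.32, 0.0, 0.4]]
[[0.0, 0.0, 0.33, -0.01, 0.4]]
```

View pics/w3.png

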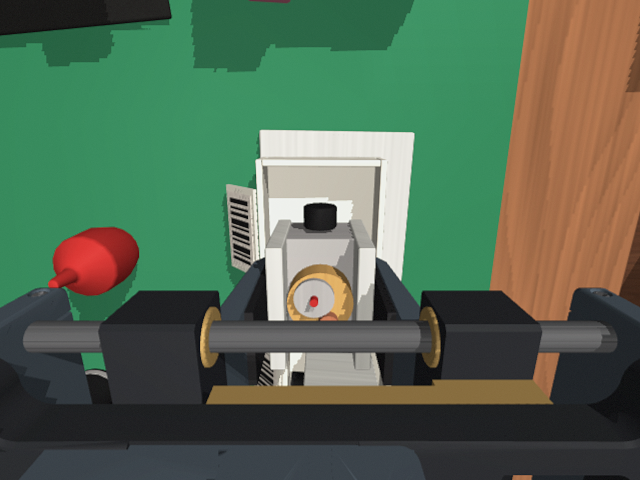

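The wrist picture shows the movement held upright over the empty box, with rim (260–410, 130–) and knob to the box's left. It lines up with the walls. Lowering now.

Emit:
{"op": "send_rows", "data": {
  "steps": [
    [[0.02,0,0.4,0,0.4],[0.01,0,0.5,0,0.4],[0.01,0,0.5,0,0.4],[0,0,0.4,0,0.4],[0,0,0.3,0,0.4]]
  ]
}}

```text
time_s: 7.5
ee_pos: [657.7, 157.4, 53.2]
ee_rot: [-179.8, 0.0, 89.2]
force: [-0.0, 0.4, -2.7]
gripper_width: 50.1
gripper_force: 20.0
```

Emit:
{"op": "send_rows", "data": {
  "steps": [
    [[0,0,0.05,0,0.4],[0,0,0.02,0,0.4],[0,0,0,0,0.4]]
  ]
}}

```text
time_s: 7.75
ee_pos: [659.5, 158.7, 52.8]
ee_rot: [179.9, -0.0, 89.2]
force: [1.6, 1.6, -0.9]
gripper_width: 50.0
gripper_force: 20.0
```

Emit:
{"op": "send_rows", "data": {
  "steps": [
    [[0,0,0.03,0,0.4],[0,0,0.03,0,0.4]]
  ]
}}

```text
time_s: 7.92
ee_pos: [659.7, 159.1, 50.9]
ee_rot: [179.9, -0.0, 89.3]
force: [-0.0, -0.3, -2.4]
gripper_width: 49.9
gripper_force: 20.0
```

Emit:
{"op": "send_rows", "data": {
  "steps": [
    [[0,0,0.05,0,0.4],[0,0,0.05,0,0.4],[0,0,0,0,0.4]]
  ]
}}

```text
time_s: 8.17
ee_pos: [658.6, 159.0, 45.2]
ee_rot: [-180.0, 0.0, 89.3]
force: [0.3, -0.4, -3.1]
gripper_width: 49.5
gripper_force: 20.0
```

Emit:
{"op": "send_rows", "data": {
  "steps": [
    [[0,0,0.03,0,0.4],[0,0,0,0,0.4]]
  ]
}}

```text
time_s: 8.33
ee_pos: [658.8, 159.0, 44.1]
ee_rot: [-180.0, -0.0, 89.3]
force: [-0.8, -0.4, -2.3]
gripper_width: 49.8
gripper_force: 20.0
```

Emit:
{"op": "send_rows", "data": {
  "steps": [
    [[0,0,0.03,0,0.4],[0,0,0,0,0.4]]
  ]
}}

```text
time_s: 8.5
ee_pos: [659.2, 159.1, 43.5]
ee_rot: [180.0, -0.0, 89.3]
force: [-0.5, -0.9, -0.1]
gripper_width: 50.0
gripper_force: 20.0
```

Emit:
{"op": "send_rows", "data": {
  "steps": [
    [[0,0,0.03,0,0.4],[0,0,0,0,0.4]]
  ]
}}

```text
time_s: 8.67
ee_pos: [659.1, 159.1, 43.5]
ee_rot: [179.9, -0.0, 89.3]
force: [-1.5, -0.7, 6.1]
gripper_width: 49.9
gripper_force: 20.0
```

Contact with the floor, so I release.

Emit:
{"op": "send_rows", "data": {
  "steps": [
    [[0,0,0,0,0.65],[0,0,0,0,0.65],[0,0,0,0,0.65],[0,0,0,0,0.65]]
  ]
}}

```text
time_s: 9.0
ee_pos: [659.0, 159.0, 41.8]
ee_rot: [180.0, -0.0, 89.3]
force: [-0.9, -0.0, -0.9]
gripper_width: 59.3
gripper_force: 0.0
```

Emit:
{"op": "send_rows", "data": {
  "steps": [
    [[0,0,-0.2,0,0.65],[0,0,-0.5,0,0.65],[0,0,-0.8,0,0.65],[0,0,-1,0,0.8],[0,0,-1,0,1]]
  ]
}}

```text
time_s: 9.42
ee_pos: [658.3, 158.9, 183.3]
ee_rot: [-179.9, 0.0, 89.3]
force: [1.6, 0.2, 0.5]
gripper_width: 69.7
gripper_force: 0.0
```

```bash
python3 plan.py 440 362 160 187 17 1; python3 - <<'E'
from h import *
f=grab('top','t4.png'); P=pts(f)
m=(abs(P[...,0]-658)<60)&(abs(P[...,1]-158)<60)&(P[...,2]>55)&(P[...,2]<75)
Q=P[m].astype(np.float32)
if len(Q):print(len(Q),cv2.minAreaRect(Q[:,:2].copy()),np.percentile(Q[:,2],[50,95]))
E
```

```text
at [658.3 158.9 183.3] 89.28 t 9.4167
[[0.29, -0.32, 0.03, -0.84, 1.0], [0.33, -0.29, 0.03, -0.84, 1.0], [0.35, -0.26, 0.03, -0.84, 1.0], [0.38, -0.22, 0.04, -0.84, 1.0], [0.4, -0.18, 0.03, -0.83, 1.0]]
[[0.42, -0.14, 0.04, -0.84, 1.0], [0.43, -0.1, 0.03, -0.83, 1.0], [0.43, -0.06, 0.04, -0.84, 1.0], [0.44, -0.01, 0.03, -0.83, 1.0], [0.44, 0.03, 0.04, -0.84, 1.0]]
[[0.43, 0.07, 0.03, -0.83, 1.0], [0.42, 0.12, 0.04, -0.84, 1.0], [0.41, 0.16, 0.03, -0.83, 1.0], [0.39, 0.2, 0.04, -0.84, 1.0], [0.37, 0.23, 0.03, -0.83, 1.0]]
[[0.35, 0.27, 0.04, -0.84, 1.0], [0.32, 0.31, 0.03, -0.83, 1.0]]
283 ((658.1854858398438, 147.34494018554688), (43.43060302734375, 50.2373046875), 89.01251220703125) [64.84262848 70.18970184]
```

Emit:
{"op": "send_rows", "data": {
  "steps": [
    [[0.29,-0.32,0,-0.84,1],[0.33,-0.29,0,-0.84,1],[0.35,-0.26,0,-0.84,1],[0.38,-0.22,0,-0.84,1],[0.4,-0.18,0,-0.83,1]]
  ]
}}

```text
time_s: 9.88
ee_pos: [594.6, 219.3, 182.4]
ee_rot: [180.0, 0.0, 118.4]
force: [-0.1, 0.3, -0.3]
gripper_width: 91.0
gripper_force: 0.0
```

Emit:
{"op": "send_rows", "data": {
  "steps": [
    [[0.42,-0.14,0,-0.84,1],[0.43,-0.1,0,-0.83,1],[0.43,-0.06,0,-0.84,1],[0.44,-0.01,0,-0.83,1],[0.44,0.03,0,-0.84,1]]
  ]
}}

```text
time_s: 10.3
ee_pos: [530.3, 279.4, 182.4]
ee_rot: [180.0, 0.0, 147.1]
force: [1.0, -0.8, 0.6]
gripper_width: 91.1
gripper_force: 0.0
```

Emit:
{"op": "send_rows", "data": {
  "steps": [
    [[0.43,0.07,0,-0.83,1],[0.42,0.12,0,-0.84,1],[0.41,0.16,0,-0.83,1],[0.39,0.2,0,-0.84,1],[0.37,0.23,0,-0.83,1]]
  ]
}}

```text
time_s: 10.72
ee_pos: [466.1, 338.9, 182.4]
ee_rot: [180.0, 0.0, 175.8]
force: [0.8, 0.7, -0.8]
gripper_width: 91.3
gripper_force: 0.0
```

Emit:
{"op": "send_rows", "data": {
  "steps": [
    [[0.35,0.27,0,-0.84,1],[0.32,0.31,0,-0.83,1],[0,0,0,0,1],[0,0,0,0,1],[0,0,0,0,1]]
  ]
}}

```text
time_s: 11.13
ee_pos: [441.0, 362.0, 182.2]
ee_rot: [-180.0, 0.0, -173.1]
force: [0.7, -0.7, -0.0]
gripper_width: 91.4
gripper_force: 0.0
```

```bash
cat > s.py <<'E'
from h import *
f=grab('wrist','w5.png'); P=pts(f)
near=(abs(P[...,0]-450)<100)&(abs(P[...,1]-360)<70)
def R(n,m):
    Q=P[m].astype(np.float32)
    if len(Q)>5: print(n,len(Q),cv2.minAreaRect(Q[:,:2].copy()),np.percentile(Q[:,2],[5,50,95]))
R('all',near&(P[...,2]>20)&(P[...,2]<70))
R('handle',near&(P[...,2]>36)&(P[...,2]<46)&(P[...,0]<455))
R('head',near&(P[...,2]>48)&(P[...,2]<60))
m=near&(P[...,2]>38)&(P[...,2]<47)
xs=[];c=[]
for x in range(370,455,5):
    q=P[m&(abs(P[...,0]-x)<2.5)]
    if len(q)>10: xs.append(x);c.append((q[:,1].min()+q[:,1].max())/2)
k=np.polyfit(xs,c,1);print('axis yaw',np.degrees(np.arctan(k[0])),'y at 440',np.polyval(k,440),len(xs))
g=grab('top','t5.png'); P=pts(g)
m=(abs(P[...,0]-658)<60)&(abs(P[...,1]-158)<60)&(P[...,2]>55)&(P[...,2]<75)
R('mov',m)
m=(abs(P[...,0]-658)<44)&(abs(P[...,1]-158)<54)&(P[...,2]>20)
R('mov',m)
print(env.state()['ee_pos'],env.state()['ee_rot'])
E
python3 s.py
```

```text
all 6884 ((445.1177978515625, 364.4526672363281), (149.423583984375, 50.016571044921875), 7.503183364868164) [40.92938843 43.79434586 53.53717346]
handle 3458 ((413.9757080078125, 360.10888671875), (86.57734680175781, 33.56772994995117), 7.759200572967529) [40.72069111 42.76145744 44.55890846]
head 2706 ((493.4010314941406, 370.81201171875), (52.02305603027344, 50.016571044921875), 7.5031819343566895) [50.97824001 52.69979477 53.87633324]
axis yaw 6.11619104045137 y at 440 363.4422894839737 17
mov 444 ((658.2091674804688, 157.4736328125), (64.53826904296875, 50.08689880371094), 89.60657501220703) [56.73528233 64.77544403 70.23830147]
mov 826 ((667.4066772460938, 158.30984497070312), (68.95584106445312, 106.9191665649414), 0.12598294019699097) [30.64108896 57.26533318 69.60515022]
[441.23084339 361.70698936 182.06463431] [-1.79997031e+02  2.74038862e-02 -1.73129211e+02]
```

View pics/w5.png

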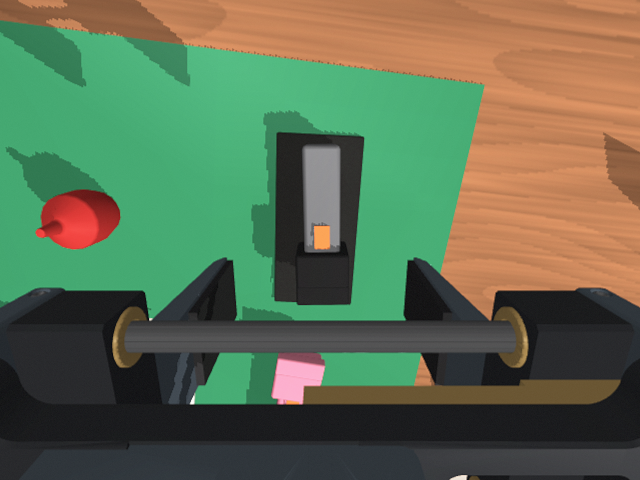

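The picture shows the grey scanner at (322,200) on the pad, head at (323,275) towards the gripper, and the pink one away at (300,375). The scanner's origin is about (445.6, 364.5) at yaw 7.5. The movement sits in the box at (658.2, 157.5), yaw 89.6, which is good.

```bash
python3 plan.py 449.6 365 13 187.5 10 1
```

```text
at [441.2 361.7 182.1] -173.13 t 11.2333
[[-0.02, 0.01, 0.42, -0.01, 1.0], [-0.02, 0.01, 0.42, -0.01, 1.0], [-0.02, 0.0, 0.42, -0.01, 1.0], [-0.02, 0.01, 0.42, -0.01, 1.0], [-0.02, 0.0, 0.42, -0.01, 1.0]]
[[-0.02, 0.01, 0.43, -0.01, 1.0], [-0.02, 0.0, 0.42, -0.01, 1.0], [-0.03, 0.01, 0.43, -0.01, 1.0], [-0.02, 0.0, 0.42, -0.01, 1.0], [-0.03, 0.01, 0.43, 0.0, 1.0]]
```

Emit:
{"op": "send_rows", "data": {
  "steps": [
    [[-0.04,0.01,0.4,-0.02,1],[-0.04,0.01,0.5,-0.02,1],[-0.04,0.01,0.5,-0.02,1],[-0.04,0.01,0.5,-0.02,1],[-0.04,0.01,0.5,-0.01,1]]
  ]
}}

```text
time_s: 11.65
ee_pos: [449.1, 364.7, 85.2]
ee_rot: [180.0, 0.0, -172.5]
force: [-0.4, 0.4, 0.3]
gripper_width: 91.3
gripper_force: 0.0
```

Emit:
{"op": "send_rows", "data": {
  "steps": [
    [[-0.02,0.01,0.5,0,1],[0,0,0.5,0,1],[0,0,0.4,0,1],[0,0,0.25,0,1],[0,0,0.15,0,1]]
  ]
}}

```text
time_s: 12.07
ee_pos: [449.0, 364.9, 12.6]
ee_rot: [-179.9, -0.1, -172.5]
force: [-1.4, 1.0, -0.2]
gripper_width: 91.7
gripper_force: 0.0
```

Emit:
{"op": "send_rows", "data": {
  "steps": [
    [[0,0,0,0,0.5],[0,0,0,0,0.5],[0,0,0,0,0.5],[0,0,0,0,0.4],[0,0,0,0,0.4]]
  ],
  "squeeze": 25
}}

```text
time_s: 12.48
ee_pos: [449.4, 366.1, 14.9]
ee_rot: [179.9, 0.1, -172.4]
force: [0.4, 1.1, -0.1]
gripper_width: 60.3
gripper_force: 0.0
```

Emit:
{"op": "send_rows", "data": {
  "steps": [
    [[0,0,0,0,0.25],[0,0,0,0,0.25],[0,0,0,0,0.25],[0,0,0,0,0.25],[0,0,0,0,0.25]]
  ]
}}

```text
time_s: 12.9
ee_pos: [449.0, 365.6, 14.1]
ee_rot: [-180.0, 0.0, -172.4]
force: [-0.0, -0.4, 1.8]
gripper_width: 33.6
gripper_force: 25.0
```

Emit:
{"op": "send_rows", "data": {
  "steps": [
    [[0,0,0,0,0.25],[0,0,0,0,0.25],[0,0,0,0,0.25]]
  ]
}}

```text
time_s: 13.15
ee_pos: [448.9, 365.6, 14.1]
ee_rot: [-180.0, -0.0, -172.4]
force: [-0.9, -1.7, 2.3]
gripper_width: 34.0
gripper_force: 25.0
```

Emit:
{"op": "send_rows", "data": {
  "steps": [
    [[0,0,-0.2,0,0.25],[0,0,-0.6,0,0.25],[0,0,-1,0,0.25],[0,0,-1,0,0.25],[0,0,-0.6,0,0.25]]
  ]
}}

```text
time_s: 13.57
ee_pos: [449.9, 366.8, 154.1]
ee_rot: [179.8, 0.2, -172.4]
force: [1.1, 1.3, -1.2]
gripper_width: 33.8
gripper_force: 25.0
```

```bash
python3 plan.py 437.4 158 150 179.5 10 0.25
```

```text
at [449.9 366.8 154.1] -172.41 t 13.5667
[[0.1, -0.51, 0.01, 0.12, 0.25], [0.09, -0.52, 0.01, 0.12, 0.25], [0.09, -0.52, 0.01, 0.12, 0.25], [0.08, -0.52, 0.01, 0.12, 0.25], [0.07, -0.52, 0.01, 0.12, 0.25]]
[[0.06, -0.52, 0.01, 0.12, 0.25], [0.06, -0.52, 0.01, 0.11, 0.25], [0.05, -0.52, 0.01, 0.12, 0.25], [0.04, -0.52, 0.01, 0.11, 0.25], [0.03, -0.51, 0.01, 0.12, 0.25]]
```

Emit:
{"op": "send_rows", "data": {
  "steps": [
    [[0.1,-0.51,0.01,0.12,0.25],[0.09,-0.52,0.01,0.12,0.25],[0.09,-0.52,0.01,0.12,0.25],[0.08,-0.52,0.01,0.12,0.25],[0.07,-0.52,0.01,0.12,0.25]]
  ]
}}

```text
time_s: 13.98
ee_pos: [441.9, 260.0, 147.9]
ee_rot: [180.0, -0.0, -176.6]
force: [-0.3, 0.6, -2.7]
gripper_width: 33.6
gripper_force: 25.0
```

Emit:
{"op": "send_rows", "data": {
  "steps": [
    [[0.06,-0.52,0.01,0.12,0.25],[0.06,-0.52,0.01,0.11,0.25],[0.05,-0.52,0.01,0.12,0.25],[0.04,-0.52,0.01,0.11,0.25],[0.03,-0.51,0.01,0.12,0.25]]
  ]
}}

```text
time_s: 14.4
ee_pos: [435.8, 156.1, 146.0]
ee_rot: [180.0, -0.0, 179.4]
force: [0.5, -0.1, -2.3]
gripper_width: 34.0
gripper_force: 25.0
```

Emit:
{"op": "send_rows", "data": {
  "steps": [
    [[0,0,0,0,0.25],[0,0,0,0,0.25],[0,0,0,0,0.25]]
  ]
}}

```text
time_s: 14.65
ee_pos: [436.5, 157.4, 146.1]
ee_rot: [180.0, 0.0, 179.5]
force: [0.6, 0.4, -2.5]
gripper_width: 33.9
gripper_force: 25.0
```

```bash
cat > c.py <<'E'
from h import *
def R(n,m):
    Q=P[m].astype(np.float32)
    if len(Q)>5: print(n,len(Q),np.round(cv2.minAreaRect(Q[:,:2].copy())[0],1),Q.min(0),Q.max(0),np.median(Q,0))
s=env.state();p=s['ee_pos'];print(p,s['ee_rot'])
tag=sys.argv[1]
for n in ('wrist','top','scene'):
    f=grab(n,n+tag+'.png');P=pts(f)
    near=(abs(P[...,1]-p[1])<26)&(abs(P[...,2]-p[2]-15)<35)
    R(n+' head',near&(P[...,0]>p[0]+25)&(P[...,0]<p[0]+80))
    m=near&(P[...,0]<p[0]-22)&(P[...,0]>p[0]-85)
    R(n+' handle',m)
    if n=='wrist':
        q=P[m&(P[...,2]>p[2]+15)]
        if len(q)>20: k=np.polyfit(q[:,0],q[:,2],1);print('pitch slope deg (z vs x)',np.degrees(k[0])); k=np.polyfit(q[:,0],q[:,1],1);print('yaw',np.degrees(k[0]))
    if n=='top':
        im=cv2.cvtColor(f['pixels'],cv2.COLOR_RGB2HSV)
        R('label',(abs(P[...,0]-592)<9)&(abs(P[...,1]-158)<60)&(P[...,2]>14)&(P[...,2]<42))
E
python3 c.py 6
```

```text
[436.52026628 157.44426292 146.1216234 ] [1.79951265e+02 2.17033209e-02 1.79464915e+02]
wrist head 764 [464.4 157.6] [461.5208  138.37549 183.45732] [467.33542 176.83937 186.799  ] [463.89264 157.89972 184.97159]
wrist handle 10577 [386.4 158.4] [357.9688  141.20824 169.47203] [414.5181  175.77866 177.45468] [384.0737 158.4577 174.852 ]
pitch slope deg (z vs x) 0.4847320781065692
yaw -0.45369490434777326
top head 365 [490.8 157. ] [475.63156 132.15999 145.1788 ] [505.9275  182.01839 191.20317] [492.52075 151.72289 185.13054]
top handle 65 [373.7 142.2] [359.65576 140.93622 147.17801] [387.8395  146.99428 177.49895] [375.77737 142.00931 167.9182 ]
label 303 [592. 159.] [583.0183   121.67604   14.295314] [600.98334  196.34926   41.732197] [592.5985   159.23064   30.360832]
scene head 501 [486.6 156.7] [461.73798 131.44513 138.90988] [511.67352 181.96474 187.69238] [489.1405  147.65848 175.63739]
scene handle 159 [385.2 156.4] [357.82324 138.21933 138.01352] [412.44095 175.41156 176.27641] [384.02707 142.18217 159.95387]
```

View pics/scene6.png

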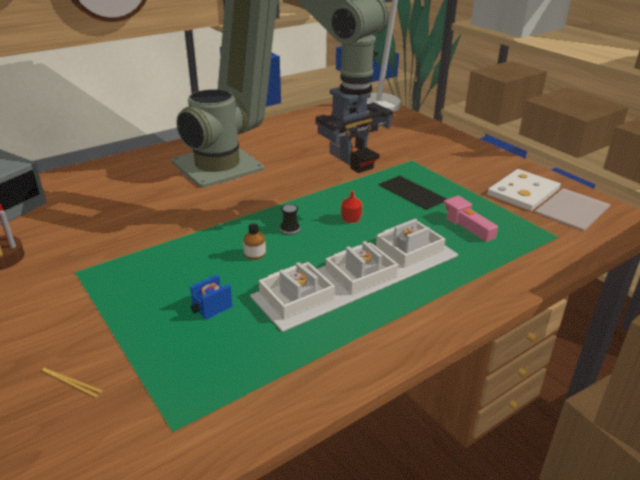

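The scene picture shows the scanner held level at (357,155) above the blower at (352,210), the movement inside the right-hand box at (410,237), and everything else in place. Lowering onto the viewing line and holding.

Emit:
{"op": "send_rows", "data": {
  "steps": [
    [[-0.02,0.02,0.25,0,0.25],[-0.02,0.02,0.25,0,0.25],[0,0,0.2,0,0.25],[0,0,0.15,0,0.25],[0,0,0.07,0,0.25]]
  ]
}}

```text
time_s: 15.22
ee_pos: [437.1, 158.4, 107.5]
ee_rot: [-179.9, -0.2, 179.5]
force: [0.6, 0.4, -3.4]
gripper_width: 33.8
gripper_force: 25.0
```

Emit:
{"op": "send_rows", "data": {
  "steps": [
    [[0,0,0,0,0.25],[0,0,0,0,0.25],[0,0,0,0,0.25],[0,0,0,0,0.25],[0,0,0,0,0.25]]
  ]
}}

```text
time_s: 15.63
ee_pos: [438.3, 158.7, 109.5]
ee_rot: [180.0, 0.1, 179.5]
force: [-0.5, -0.3, -3.1]
gripper_width: 34.1
gripper_force: 25.0
```

Emit:
{"op": "send_rows", "data": {
  "steps": [
    [[0,0,0,0,0.25],[0,0,0,0,0.25],[0,0,0,0,0.25],[0,0,0,0,0.25],[0,0,0,0,0.25]]
  ]
}}

```text
time_s: 16.05
ee_pos: [438.0, 158.6, 109.2]
ee_rot: [180.0, 0.0, 179.5]
force: [0.0, -1.0, -3.0]
gripper_width: 33.6
gripper_force: 25.0
```

```bash
python3 c.py 7
```

```text
[438.00497001 158.61621086 109.17177375] [1.79994726e+02 3.57335018e-03 1.79485108e+02]
wrist head 755 [465.5 158.9] [463.03482 139.61913 146.03232] [468.84833 178.15547 149.37245] [465.45197 159.08624 148.0344 ]
wrist handle 10562 [387.8 159.6] [359.47812 142.46483 132.90077] [415.9935  176.84364 140.43877] [385.568   159.64151 137.9221 ]
pitch slope deg (z vs x) 0.42826523671212213
yaw -0.38045708372737097
top head 325 [492.7 155.9] [476.72675  133.27023  105.621025] [508.52036 178.87152 153.43854] [494.48636 151.05661 147.95651]
top handle 48 [375.3 143. ] [360.87076 142.10701 107.96221] [389.69348 145.12262 139.40642] [378.0337  142.92908 124.60185]
label 296 [592.  159.4] [583.0137  122.06668  16.55341] [600.9236   196.66112   40.916447] [592.708    158.92111   29.839878]
scene head 472 [486.9 158.4] [463.34467 132.64134 101.46009] [510.57663 184.06409 150.79572] [490.46674 149.58911 140.24808]
scene handle 142 [381.8 147. ] [357.10794 138.06969 101.32753] [406.83606 155.85672 139.3011 ] [384.76376  142.74304  121.900406]
```

Emit:
{"op": "send_rows", "data": {
  "steps": [
    [[0,0,0,0,0.25],[0,0,0,0,0.25],[0,0,0,0,0.25],[0,0,0,0,0.25],[0,0,0,0,0.25]]
  ]
}}

```text
time_s: 16.62
ee_pos: [438.0, 158.6, 109.1]
ee_rot: [180.0, 0.0, 179.5]
force: [0.8, -0.2, -3.0]
gripper_width: 34.1
gripper_force: 25.0
```

Emit:
{"op": "send_rows", "data": {
  "steps": [
    [[0,0,0,0,0.25],[0,0,0,0,0.25],[0,0,0,0,0.25],[0,0,0,0,0.25],[0,0,0,0,0.25]]
  ]
}}

```text
time_s: 17.03
ee_pos: [438.0, 158.6, 109.1]
ee_rot: [180.0, 0.0, 179.5]
force: [-0.4, -0.3, -1.6]
gripper_width: 33.9
gripper_force: 25.0
```

Emit:
{"op": "send_rows", "data": {
  "steps": [
    [[0,0,-0.2,0,0.25],[0,0,-0.4,0,0.25],[0,0,-0.4,0,0.25]]
  ]
}}

```text
time_s: 17.28
ee_pos: [437.6, 158.5, 149.7]
ee_rot: [-180.0, -0.1, 179.5]
force: [0.5, 0.7, -2.8]
gripper_width: 34.0
gripper_force: 25.0
```

```bash
python3 plan.py 455.2 358 140 183.5 10 0.25
```

```text
at [437.6 158.5 149.7] 179.48 t 17.2833
[[-0.04, 0.5, 0.02, -0.06, 0.25], [-0.04, 0.5, 0.02, -0.06, 0.25], [-0.05, 0.5, 0.03, -0.06, 0.25], [-0.05, 0.5, 0.02, -0.06, 0.25], [-0.05, 0.5, 0.03, -0.06, 0.25]]
[[-0.06, 0.5, 0.02, -0.06, 0.25], [-0.06, 0.49, 0.03, -0.06, 0.25], [-0.07, 0.5, 0.02, -0.05, 0.25], [-0.07, 0.49, 0.03, -0.06, 0.25], [-0.07, 0.5, 0.02, -0.05, 0.25]]
```

Emit:
{"op": "send_rows", "data": {
  "steps": [
    [[-0.04,0.5,0,-0.06,0.25],[-0.04,0.5,0,-0.06,0.25],[-0.05,0.5,0,-0.06,0.25],[-0.05,0.5,0.02,-0.06,0.25],[-0.05,0.5,0.03,-0.06,0.25]]
  ]
}}

```text
time_s: 17.7
ee_pos: [446.9, 259.7, 148.0]
ee_rot: [180.0, 0.1, -178.4]
force: [0.2, 1.2, -2.5]
gripper_width: 33.9
gripper_force: 25.0
```

Emit:
{"op": "send_rows", "data": {
  "steps": [
    [[-0.06,0.5,0.02,-0.06,0.25],[-0.06,0.49,0.03,-0.06,0.25],[-0.07,0.5,0.02,-0.05,0.25],[-0.07,0.49,0.03,-0.06,0.25],[-0.07,0.5,0.02,-0.05,0.25]]
  ]
}}

```text
time_s: 18.12
ee_pos: [455.8, 359.3, 142.8]
ee_rot: [180.0, 0.0, -176.5]
force: [0.6, 0.0, -3.2]
gripper_width: 33.9
gripper_force: 25.0
```

Emit:
{"op": "send_rows", "data": {
  "steps": [
    [[0,0,0.5,0,0.25],[0,0,0.7,0,0.25],[0,0,0.7,0,0.25],[0,0,0.5,0,0.25],[0,0,0,0,0.25]]
  ]
}}

```text
time_s: 18.53
ee_pos: [453.2, 356.5, 42.6]
ee_rot: [-179.7, -0.4, -176.5]
force: [-1.0, -0.1, -3.4]
gripper_width: 33.7
gripper_force: 25.0
```

```bash
python3 plan.py 455.2 358 18 183.5 5 0.25
```

```text
at [453.2 356.5  42.6] -176.52 t 18.5333
[[-0.01, 0.01, 0.12, 0.0, 0.25], [-0.01, 0.01, 0.12, 0.0, 0.25], [-0.01, 0.01, 0.12, 0.0, 0.25], [-0.01, 0.0, 0.13, 0.0, 0.25], [-0.01, 0.01, 0.12, 0.0, 0.25]]
```

Emit:
{"op": "send_rows", "data": {
  "steps": [
    [[0,0,0.2,0,0.25],[0,0,0.2,0,0.25],[0,0,0.2,0,0.25],[0,0,0,0,0.25],[0,0,0,0,0.25]]
  ]
}}

```text
time_s: 18.95
ee_pos: [455.9, 358.3, 22.6]
ee_rot: [180.0, 0.0, -176.5]
force: [-0.0, -0.3, -1.5]
gripper_width: 33.9
gripper_force: 25.0
```

Emit:
{"op": "send_rows", "data": {
  "steps": [
    [[0,0,0,0,0.25],[0,0,0.05,0,0.25],[0,0,0,0,0.25],[0,0,0,0,0.25]]
  ]
}}

```text
time_s: 19.28
ee_pos: [455.9, 358.4, 20.6]
ee_rot: [180.0, 0.0, -176.5]
force: [0.4, -0.2, -2.0]
gripper_width: 33.6
gripper_force: 25.0
```

Emit:
{"op": "send_rows", "data": {
  "steps": [
    [[0,0,0.05,0,0.25],[0,0,0.05,0,0.25],[0,0,0,0,0.25]]
  ]
}}

```text
time_s: 19.53
ee_pos: [455.5, 358.1, 15.9]
ee_rot: [-180.0, -0.0, -176.5]
force: [-0.3, -0.2, -3.4]
gripper_width: 34.0
gripper_force: 25.0
```

Emit:
{"op": "send_rows", "data": {
  "steps": [
    [[0,0,0.04,0,0.25],[0,0,0,0,0.25]]
  ]
}}

```text
time_s: 19.7
ee_pos: [455.7, 358.2, 14.4]
ee_rot: [-180.0, -0.0, -176.5]
force: [0.1, -0.4, -2.7]
gripper_width: 33.7
gripper_force: 25.0
```

Emit:
{"op": "send_rows", "data": {
  "steps": [
    [[0,0,0.03,0,0.25],[0,0,0,0,0.25]]
  ]
}}

```text
time_s: 19.87
ee_pos: [455.9, 358.4, 14.1]
ee_rot: [180.0, 0.0, -176.5]
force: [-0.8, -1.2, 2.0]
gripper_width: 33.7
gripper_force: 25.0
```

On the pad, so I release, retreat and check.

Emit:
{"op": "send_rows", "data": {
  "steps": [
    [[0,0,0,0,0.6],[0,0,0,0,0.7],[0,0,0,0,0.8],[0,0,0,0,0.8],[0,0,0,0,0.8]]
  ]
}}

```text
time_s: 20.28
ee_pos: [455.9, 358.4, 13.6]
ee_rot: [180.0, 0.0, -176.5]
force: [0.4, -0.4, -0.7]
gripper_width: 64.0
gripper_force: 0.0
```

Emit:
{"op": "send_rows", "data": {
  "steps": [
    [[0,0,-0.3,0,0.8],[0,0,-0.6,0,0.8],[0,0,-1,0,0.8],[0,0,-1,0,1],[0,0,-1,0,1]]
  ]
}}

```text
time_s: 20.7
ee_pos: [455.4, 358.0, 171.0]
ee_rot: [-180.0, -0.0, -176.5]
force: [0.0, 0.7, -0.1]
gripper_width: 83.1
gripper_force: 0.0
```

Emit:
{"op": "send_rows", "data": {
  "steps": [
    [[0.9,0,-0.3,0,1],[0.9,0,0,0,1],[0.5,0,0,0,1],[0,0,0,0,1],[0,0,0,0,1]]
  ]
}}

```text
time_s: 21.12
ee_pos: [363.5, 352.8, 182.0]
ee_rot: [180.0, 0.1, -176.4]
force: [1.0, 0.1, -0.7]
gripper_width: 91.0
gripper_force: 0.0
```

```bash
sed -i 's/w5/w8/;s/t5/t8/' s.py; cat >> s.py <<'E'
h=cv2.cvtColor(g['pixels'],cv2.COLOR_RGB2HSV)
f=grab('scene','scene8.png'); P=pts(f); R('scene scanner',(abs(P[...,0]-450)<100)&(abs(P[...,1]-360)<60)&(P[...,2]>20)&(P[...,2]<70))
P=pts(g)
for n,x,y in (('blower',466.3,134),('loupe',421.7,-18.3),('bottle',466.5,-142.3)):
    R(n,(np.hypot(P[...,0]-x,P[...,1]-y)<45)&(P[...,2]>20)&(P[...,2]<100))
print(env.state()['time_s'],env.state()['gripper_width'])
E
python3 s.py
```

```text
all 4397 ((451.3140869140625, 358.8131408691406), (149.47235107421875, 49.320281982421875), 2.9692554473876953) [38.68901215 43.15514755 53.31368256]
handle 2662 ((416.2000732421875, 356.322998046875), (78.93235778808594, 33.975093841552734), 3.3283426761627197) [40.14617748 42.67207909 44.13823814]
head 1314 ((509.67279052734375, 361.7113037109375), (32.996212005615234, 49.3045654296875), 3.5283703804016113) [51.51674156 52.66975784 53.72271557]
axis yaw 2.3493534384291856 y at 440 357.5436903471907 16
mov 444 ((658.0869750976562, 157.85513305664062), (64.44415283203125, 49.85585021972656), 89.18399047851562) [56.72034874 65.28511429 70.30476799]
mov 826 ((658.1530151367188, 157.78436279296875), (85.96898651123047, 107.49784088134766), 1.454328179359436) [30.18330669 57.24233437 69.57940674]
[364.82988202 353.06378403 181.64405466] [ 1.79973890e+02  5.96977476e-02 -1.76529722e+02]
scene scanner 712 ((452.70782470703125, 359.4536437988281), (155.03305053710938, 57.13975143432617), 0.7118602395057678) [22.30126133 42.19741631 53.96359253]
blower 486 ((466.2234191894531, 134.1157989501953), (50.699951171875, 50.51869201660156), 2.7964160442352295) [34.74800873 53.70701408 64.98678017]
loupe 310 ((421.72393798828125, -18.27901840209961), (40.36557388305664, 39.9166259765625), 89.68807220458984) [60.1975235  62.91715813 66.00746613]
bottle 416 ((466.50665283203125, -142.47360229492188), (45.394630432128906, 47.24888229370117), 0.9348535537719727) [39.92520237 56.26779175 81.40633774]
21.2667 91.33649935365632
```

View pics/scene8.png

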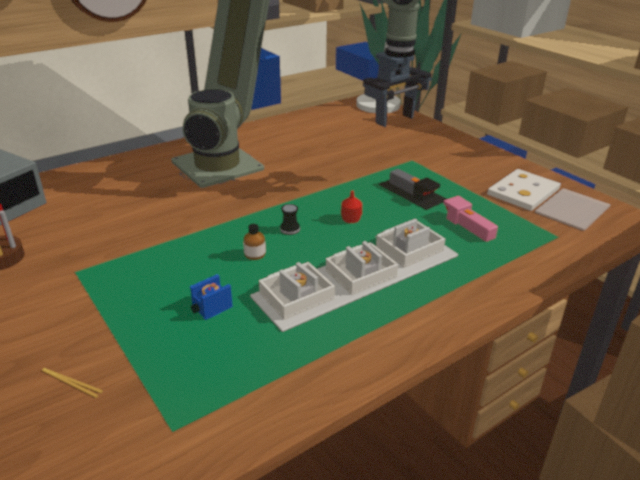

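The scene picture shows the scanner flat on its pad at (412,187), the movement in its box at (410,237), and the bystanders unmoved. The arm is clear, so I'm handing in.

```bash
python3 -c "
from h import *
print(env.job_done())"
```

```text
the job is handed in; nothing more can be done
None
```

I handed the job in at about 21 s: the movement stands centred in the formerly empty box, its label was scanned from about 13.5 cm (rather than 10, to clear the blower), and the scanner lies flat on its pad; the hand-in gave no verdict.

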